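Offer the infeed flap up to its hinge on the jar filler and hold it for the pin

TASK

One of the two loose infeed flaps with blue handles, the one with the narrow brass knuckle, belongs on the jar filler: pick it up by its handle and offer it up, level, so that its knuckle sits centred in the gap between the filler's two brass knuckles and the holes line up for the hinge pin. Finish while holding it there, still and carried by the gripper alone, not leaning on the filler; do not let go. Leave the other flap, with the wide knuckle, and the loose jars where they are.

Things in the scene. Friction and masses are not known exactly. Their poses are not given: they have to be found in the camera images.
- flap: The flap that fits: aluminium plate 80 x 80 x 4 mm lying flat on the table, an upright blue handle rib (50 long, 14 thick, its top 54 mm above the underside) in the middle of the plate, and one brass knuckle tube (outer 24, bore 12 mm) along one edge; about 0.28 kg. Its knuckle is NARROW, 26 mm wide. Origin: centre of the plate's underside. x points from the handle to the knuckle, y along the bore, z up
- flap_grip (a point): Centre of the fitting flap's handle rib: 29 mm above the flap's underside, 25 mm below the rib's top. The rib is 14 mm thick along y and 50 mm long along x (axes as flap), so it is pinched across y
- flap_bore (a point): Middle of the bore of the fitting flap's knuckle: 56 mm in +x from the handle's middle and 12 mm above the flap's underside, so 17 mm below flap_grip. y runs along the bore, z is up (axes as flap)
- spare_grip (a point): Centre of the handle rib of the other flap, left alone: like the fitting one, but its knuckle is WIDE, 46 mm, and does not go into the gap. Axes as for the fitting flap
- hinge_line (a point): On the jar filler: the point on the hinge axis midway between its two fixed brass knuckles (each 22 mm wide, outer 24, bore 12 mm; the gap between them is 32 mm), 110 mm above the table. y runs along the hinge axis, z is up, x points into the machine. The flap fits with its x, y, z along these, its plate on the -x side; its knuckle then has 3 mm of room at each end
- filler: The jar filler, a fixed white machine with an amber hopper. Origin on the table straight below hinge_line, same axes. An aluminium block, 110 mm wide along y and 128 mm high, begins 16 mm behind the hinge axis (+x); the 240 mm wide, 170 mm high white housing begins 76 mm behind it, the hopper above reaches 332 mm. In front (-x) of the axis, and above and below the gap, it is free
- jar1_mid (a point): A square jar of preserve, 48 x 48 mm, 68 mm high, copper lid; the point is its centre. A bystander
- jar2_mid (a point): A square jar of preserve, 48 x 48 mm, 68 mm high, copper lid; the point is its centre. A bystander
- jar3_mid (a point): A square jar of preserve, 48 x 48 mm, 68 mm high, copper lid; the point is its centre. A bystander (amber)
- jar4_mid (a point): A square jar of preserve, 48 x 48 mm, 68 mm high, copper lid; the point is its centre. A bystander
Not all that is in view belongs to the job. What is shaped like the flap but purple or red is not meant.

How it is judged:
By the outcome, as a careful person would: the job done as asked, in the order asked, and still so for the second after the job is handed in, while the arm keeps its last pose, push and grip.
It also fails if it takes over 38 s, if anything falls off the work surface, if the arm or the gripper's body presses on something with over 40 N, if the wrist force passes 120 N, or if a joint passes its speed limit or range.

ROBOT

A 7-joint arm with a two-finger parallel gripper is mounted at the origin on the work surface. World frame = base frame: x ahead of the robot, y to its left, z up, the work surface at z = 0. Lengths are in m, angles in rad, forces in N, time in s.
With the tool pointing down it reaches from about 0.4 to 0.925 m from the base axis. Payload 5.6 kg.
Tool frame: the origin (TCP) lies midway between the tips of the shut fingers; the grasp point (between the pads) lies 19 mm behind it (robot.pinch_z is the distance from the TCP to the grasp point, in m); z points along the fingers, x is the direction in which the jaws open and shut, and the axes are right-handed (so a half turn about z gives the same grasp; the last joint's range is limited). The gripper opens to 85 mm and grips with 20 to 120 N. Pads are 22 mm wide; open, the fingers measure 114 mm over their backs; the gripper's body (76 mm by 85 mm) begins 54 mm behind the grasp point. The pads swing forward as they close: fully open they stand 13 mm farther back than shut.
Start: joints at [-0.043, 0.468, -0.012, 1.603, 0.006, 1.071, -0.056], TCP at [0.65, -0, 0.231] pointing down, gripper open.
Joint ranges: [-2.53, 2.53], [-0.31, 2.02], [-1.57, 1.55], [0.28, 2.44], [-1.29, 4.43], [0.15, 1.84], [-2.92, 2.92]. Speed limits (rad/s): [2.57, 2.57, 3.14, 3.14, 3.14, 3.14, 3.14].

INTERFACE

Orientations are given as a 3x3 rotation matrix whose columns are the frame's x, y, z axes.
In Python, from station import sensors, viewer, robot gives the robot as it stands. The module is installed in compiled form; this text tells all that it offers.
- The arm moves only by the tool apply_moves, never from a script. Its argument "steps" is a list of rows, each a list of 5 numbers: the opening, from 0 (shut) to 1 (fully open), then the shift along the tool's x, y, z in mm, then the turn about the tool's z in degrees. A call has 1 to 5 rows; each row is the pose to reach, as a shift and turn from the pose measured when the call began, along the tool's axes at that moment; what a row does not reach only later rows make up. A row lasts 1/12 s, in which the tool goes at most 41.7 mm and 7.16 degrees, less where a joint would pass 70% of its speed; a pose out of reach is approached as far as the arm can. A call with a gripper value outside its range is refused whole. The fingers move at their own pace and stop on an object; the grip force is fixed at half the most. Time passes only in rows, so rows that repeat a pose let the fingers close. It gives the time, the measured TCP pose, the force and the opening at its end, in the units of the state.
- sensors.sense(): the state, without advancing time (a new reading comes with each control period).
- viewer.camera(name): name is "scene" or "side" or "wrist"; returns a dict with "image" (384x512x3 uint8, red, green, blue), "mtx" (3x3 intrinsics, pixels), "R" (3x3) and "t" (3): a world point X has camera coordinates R X + t. Camera axes: x right, y down, z forward; pixel columns grow to the right and rows downward; lengths in m; the calibration is good to about 2 mm. A picture is of the moment at which its call begins. There is no depth.
- robot.hand_in(): hands the job in, once; it reports no verdict.
The state is a dict: "t": time; "q": joint angles; "joint_vel": joint speeds; "joint_torque": joint torques, N m; "position": TCP position; "orientation": TCP orientation; "contact_force": force on the tool from outside, world axes, zero at the start; "ft_torque": the same for the moment, N m; "grip_width": finger opening in m.
Only numpy, scipy, OpenCV 4.12 (cv2) and the standard library are available. Lean on these libraries where they do the work, as an engineer would, in place of code of your own. Each camera call takes 0.05 s, during which the arm holds its last target.

## Working session

There is one attempt and no reset: what is moved stays moved. The work goes in short steps, Python scripts to look and compute and a tool call to move; the robot and the scene stay as the last step left them, time stands still between calls to the robot, and variables do not carry over. Pictures are saved under pics/ and viewed, and the job is handed in when it is done.

Besides the shell and the picture viewer there is one more tool, called after "Emit:" in YAML: its name, and indented under it one key for each argument. apply_moves: Moves the arm, as the interface text tells. Its arguments: {"type":"object","properties":{"steps":{"type":"array"}},"required":["steps"]}

```bash
mkdir -p pics; python3 - <<'E'
from station import sensors, viewer, robot
import cv2,numpy as np,pickle
s=sensors.sense();print(s['t'],s['position'],s['orientation'],s['grip_width'],robot.pinch_z)
for n in ['scene','side','wrist']:
    c=viewer.camera(n);pickle.dump(c,open(f'{n}0.pkl','wb'))
    cv2.imwrite(f'pics/{n}0.png',cv2.resize(c['image'][:,:,::-1],(800,600),interpolation=cv2.INTER_CUBIC))
    print(n,c['mtx'].tolist(),(-c['R'].T@c['t']).tolist())
E
```

```text
0.0 [ 6.49440206e-01 -3.19924326e-05  2.30312298e-01] [[ 9.99998383e-01 -1.47118835e-05 -1.79832162e-03]
 [-1.49319568e-05 -9.99999992e-01 -1.22363652e-04]
 [-1.79831981e-03  1.22390306e-04 -9.99998376e-01]] 0.08544520976209995 0.0187
scene [[355.01823682165644, 0.0, 253.47637557426617], [0.0, 355.01823682165644, 185.32469297538879], [0.0, 0.0, 1.0]] [0.7588375443791392, -0.45862871849257875, 0.7389466868827863]
side [[417.46793723446353, 0.0, 253.2663560080598], [0.0, 417.46793723446353, 185.2514796178233], [0.0, 0.0, 1.0]] [0.1850405892599109, -0.6917642540005381, 0.6979124301610278]
wrist [[341.5401304894078, 0.0, 263.35026123524455], [0.0, 341.5401304894078, 189.07989572896815], [0.0, 0.0, 1.0]] [0.6488933399051099, 0.06611333812116345, 0.3715738390543341]
```

View pics/scene0.png

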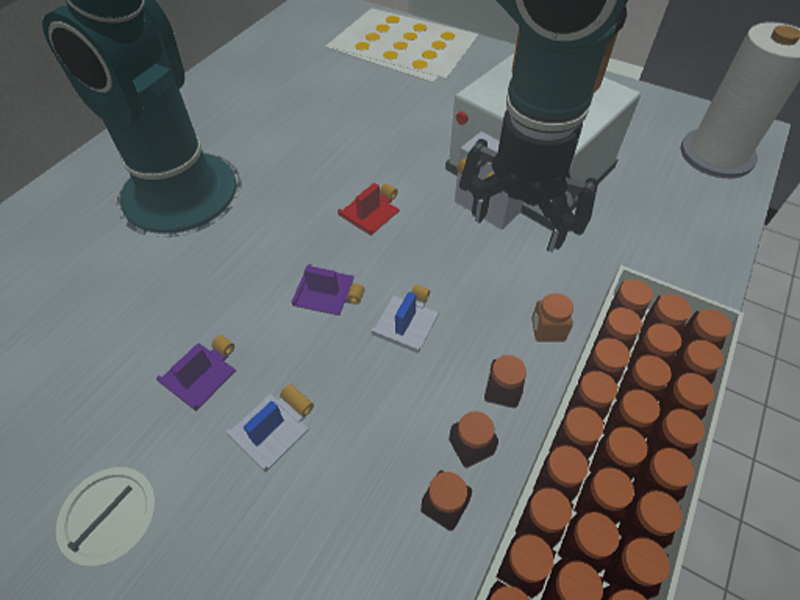

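View pics/side0.png

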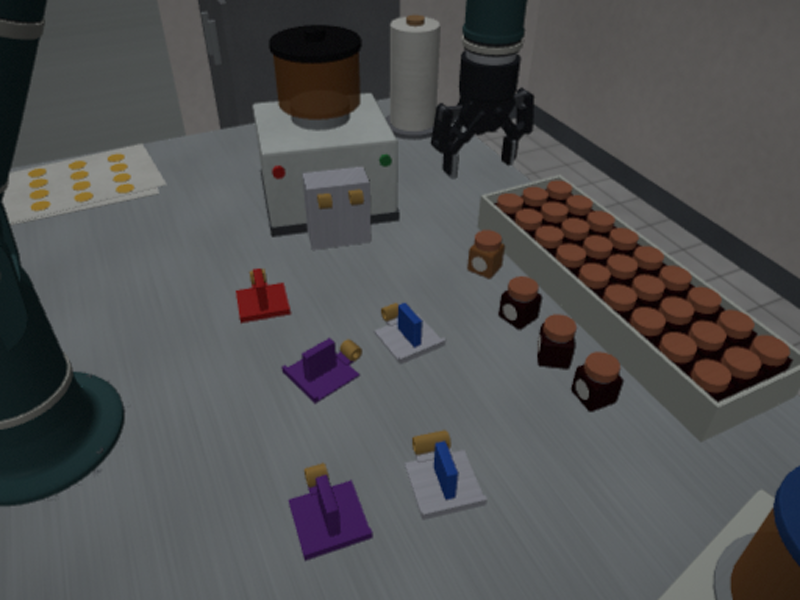

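View pics/wrist0.png

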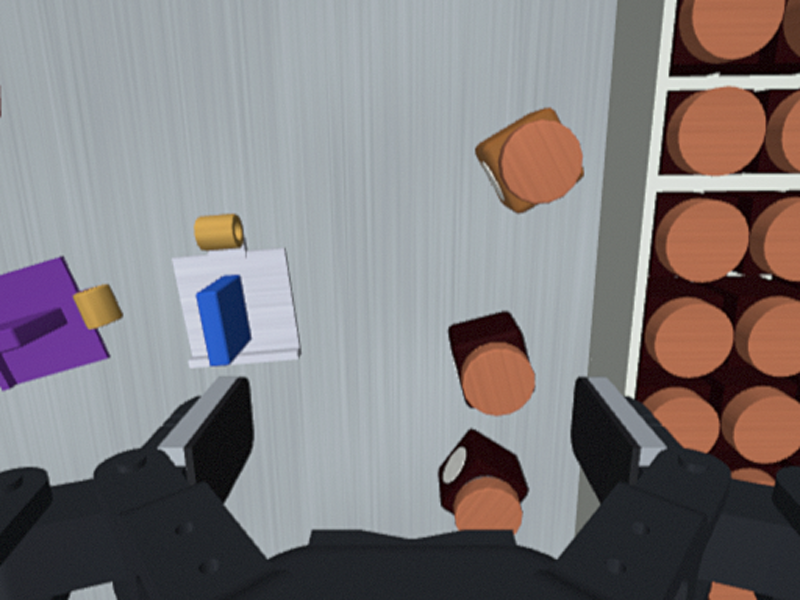

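Candidates in scene0 (800x600): blue-handled flap at (405,315) with a short knuckle at (421,293), blue-handled flap at (265,425) with a long knuckle at (297,400), purple decoys at (325,285) and (195,372), and a red decoy at (370,207). The description points to the one at (405,315). I'll check it in a close crop.

```bash
python3 - <<'E'
import cv2,pickle,numpy as np
def crop(n,x0,y0,x1,y1):
    im=pickle.load(open(n+'0.pkl','rb'))['image'][y0:y1,x0:x1,::-1]
    return cv2.resize(im,(390,290),interpolation=cv2.INTER_CUBIC)
# native coords
a=crop('scene',135,175,290,300);b=crop('side',230,185,330,335)
c=crop('wrist',95,120,205,240);d=crop('side',160,90,260,165)
cv2.imwrite('pics/crop1.png',np.vstack([np.hstack([a,b]),np.hstack([c,d])]))
E
```

```text
(no output)
```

View pics/crop1.png

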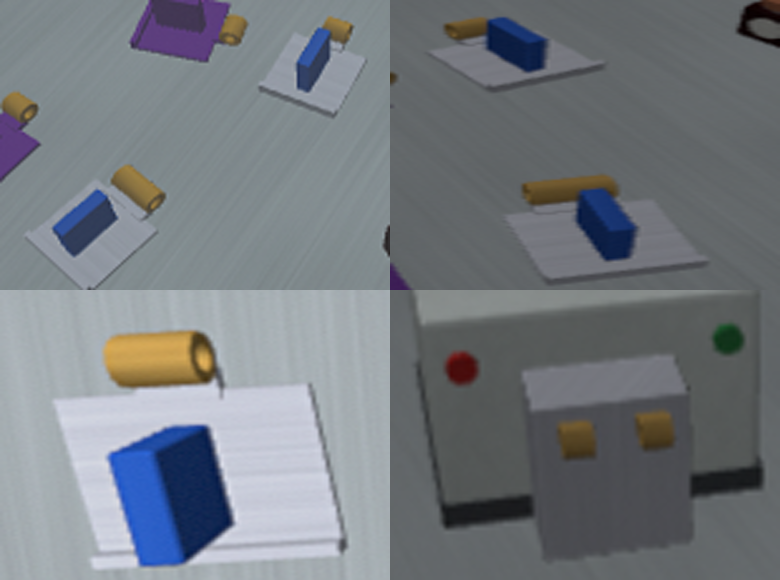

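```bash
cat > h.py <<'E'
import cv2,numpy as np,pickle
def ray(c,uv):
    d=np.linalg.inv(c['mtx'])@np.array([uv[0],uv[1],1.]);return -c['R'].T@c['t'],c['R'].T@d
def onz(c,uv,z):
    o,d=ray(c,uv);return o+d*(z-o[2])/d[2]
def proj(c,X):
    p=c['mtx']@(c['R']@np.asarray(X)+c['t']);return p[:2]/p[2]
def tri(obs):
    A=np.zeros((3,3));b=np.zeros(3)
    for c,uv in obs:
        o,d=ray(c,uv);d=d/np.linalg.norm(d);P=np.eye(3)-np.outer(d,d);A+=P;b+=P@o
    X=np.linalg.solve(A,b);return X,[proj(c,X)-uv for c,uv in obs]
def mask(im,kind):
    h=cv2.cvtColor(im,cv2.COLOR_RGB2HSV)
    if kind=='brass':m=cv2.inRange(h,(14,110,60),(28,255,255))
    if kind=='blue':m=cv2.inRange(h,(105,120,30),(122,255,255))
    if kind=='plate':m=cv2.inRange(h,(100,0,150),(150,60,255))
    return m
def comps(m,amin=20):
    n,l,s,ce=cv2.connectedComponentsWithStats(m)
    return [(s[i].tolist(),ce[i].round(1).tolist()) for i in range(1,n) if s[i][4]>amin]
E
python3 - <<'E'
from h import *
for n in ['scene','side','wrist']:
    c=pickle.load(open(n+'0.pkl','rb'));im=c['image']
    for k in ['brass','blue']:
        print(n,k,comps(mask(im,k),15))
c=pickle.load(open('wrist0.pkl','rb'));im=c['image']
print(im[170,120],im[225,150],im[200,240],im[190,190],cv2.cvtColor(im[165:230:20,100:200:10].copy(),cv2.COLOR_RGB2HSV).tolist())
E
```

```text
scene brass [([247, 10, 9, 5, 34], [250.8, 12.0]), ([241, 15, 8, 5, 31], [244.5, 17.3]), ([264, 15, 9, 5, 34], [268.2, 17.1]), ([495, 17, 17, 8, 96], [503.5, 20.2]), ([234, 21, 9, 5, 37], [238.0, 23.0]), ([258, 21, 9, 5, 36], [261.9, 22.8]), ([282, 20, 9, 5, 34], [286.0, 22.4]), ([227, 27, 9, 5, 36], [231.3, 28.9]), ([252, 27, 9, 5, 35], [255.9, 28.7]), ([276, 26, 9, 5, 37], [280.2, 28.1]), ([245, 32, 10, 6, 42], [249.4, 34.7]), ([270, 32, 10, 5, 40], [274.4, 34.2]), ([264, 38, 9, 6, 43], [268.1, 40.6]), ([293, 101, 6, 9, 27], [295.0, 105.1]), ([244, 118, 10, 9, 50], [248.1, 121.2]), ([222, 182, 11, 12, 78], [227.3, 186.7]), ([264, 182, 11, 10, 63], [268.9, 186.3]), ([345, 200, 8, 8, 24], [348.0, 204.6]), ([361, 203, 5, 6, 16], [363.5, 205.9]), ([136, 215, 12, 11, 78], [141.0, 219.3]), ([180, 246, 20, 19, 189], [189.0, 255.0])]
scene blue [([253, 187, 13, 27, 148], [257.8, 199.4]), ([156, 257, 22, 28, 158], [165.8, 267.8])]
side brass [([261, 10, 10, 6, 48], [265.4, 12.3]), ([69, 99, 10, 4, 35], [73.6, 100.5]), ([44, 103, 11, 5, 42], [49.0, 105.1]), ([71, 105, 10, 5, 40], [75.5, 106.
[... 1026 characters left out ...]
00 205 218] [16 37 82] [164 173 177] [172 179 184] [[[99, 18, 183], [112, 19, 204], [113, 20, 218], [115, 20, 220], [115, 20, 218], [115, 20, 216], [113, 19, 217], [113, 20, 219], [113, 20, 221], [102, 18, 181]], [[103, 17, 179], [99, 19, 177], [114, 19, 220], [112, 173, 171], [110, 207, 133], [110, 194, 83], [111, 20, 214], [113, 22, 211], [113, 21, 214], [99, 18, 183]], [[102, 19, 177], [100, 17, 178], [114, 18, 221], [110, 207, 201], [110, 201, 184], [111, 188, 84], [114, 18, 221], [115, 20, 215], [112, 21, 215], [104, 20, 167]], [[99, 19, 177], [101, 16, 174], [102, 18, 180], [111, 15, 224], [110, 202, 197], [110, 205, 82], [116, 20, 189], [116, 21, 180], [113, 21, 193], [115, 22, 150]]]
```

```bash
python3 - <<'E'
from h import *
c=pickle.load(open('wrist0.pkl','rb'));im=c['image'];h=cv2.cvtColor(im,cv2.COLOR_RGB2HSV)
def rect(m,z,roi):
    mm=np.zeros_like(m);x0,y0,x1,y1=roi;mm[y0:y1,x0:x1]=m[y0:y1,x0:x1]
    mm=cv2.morphologyEx(mm,cv2.MORPH_OPEN,np.ones((3,3)))
    cn=max(cv2.findContours(mm,cv2.RETR_EXTERNAL,cv2.CHAIN_APPROX_NONE)[0],key=cv2.contourArea)[:,0]
    P=np.array([onz(c,p,z)[:2] for p in cn.astype(float)])*1000
    r=cv2.minAreaRect(P.astype(np.float32));print(z,len(cn),r);print(cv2.boxPoints(r).round(1).tolist());return mm
m=cv2.inRange(h,(106,0,196),(125,40,255));rect(m,.004,(100,150,205,240))
m=cv2.inRange(h,(100,120,140),(122,255,255));rect(m,.054,(100,150,205,240))
# knuckle
mb=mask(im,'brass');mm=np.zeros_like(mb);mm[130:165,115:160]=mb[130:165,115:160]
rect(mb,.02,(115,130,160,165))
# blue triang from handle? filler knuckles
s=pickle.load(open('side0.pkl','rb'));sc=pickle.load(open('scene0.pkl','rb'))
for uv in [(207.5,128.1),(227.3,125.4)]:print('fill',onz(s,uv,.110)*1000)
print('fill scene partial',onz(sc,(295,105.1),.110)*1000)
E
```

```text
0.004 361 ((522.7449951171875, -39.163848876953125), (79.67137908935547, 75.75825500488281), 5.068903923034668)
[[479.70001220703125, -5.0], [486.3999938964844, -80.4000015258789], [565.7999877929688, -73.4000015258789], [559.0999755859375, 2.0999999046325684]]
0.054 140 ((524.8247680664062, -36.239776611328125), (60.6851692199707, 21.444881439208984), 81.91336822509766)
[[509.8999938964844, -64.80000305175781], [531.2000122070312, -67.80000305175781], [539.7000122070312, -7.699999809265137], [518.5, -4.699999809265137]]
0.02 87 ((520.5776977539062, 13.89645004272461), (31.18000602722168, 21.782941818237305), 4.798606872558594)
[[504.1000061035156, 23.399999618530273], [506.0, 1.7000000476837158], [537.0, 4.300000190734863], [535.2000122070312, 26.100000381469727]]
fill [487.89810783 216.60435965 110.        ]
fill [540.78855657 207.2127688  110.        ]
fill scene partial [480.00916197 220.18586794 110.        ]
```

```bash
python3 - <<'E'
from h import *
c=pickle.load(open('wrist0.pkl','rb'))
P=[onz(c,p,.054)[:2]*1000 for p in [(126,189.5),(137.9,187),(146.6,232.6),(133.9,232.6)]]
print(np.round(P,1).tolist(),np.mean(P,0), P[1]-P[0], P[0]-P[3],P[1]-P[2])
print(onz(c,(62,195.7),.02)*1000)
for n in ['side','scene']:
    d=pickle.load(open(n+'0.pkl','rb'))
    f=np.array([522.9,-41.3,0])/1000;a=np.radians(95.07);X=np.array([np.cos(a),np.sin(a),0]);Y=np.array([-X[1],X[0],0])
    im=cv2.resize(d['image'],None,fx=8,fy=8,interpolation=cv2.INTER_CUBIC)[:,:,::-1].copy()
    for sx in(-1,1):
      for sy in(-1,1):
        for q,col in((f+.04*sx*X+.04*sy*Y+[0,0,.004],(0,0,255)),(f+.025*sx*X+.007*sy*Y+[0,0,.054],(0,255,0)),(f+.056*X+.013*sy*Y+[0,0,.012],(255,0,255))):
            u=proj(d,q)*8+4;cv2.circle(im,tuple(int(v) for v in u),3,col,-1)
    u=(proj(d,f+[0,0,.03])*8).astype(int);im=im[u[1]-240:u[1]+240,u[0]-200:u[0]+200]
    cv2.imwrite(f'pics/ov_{n}.png',im)
cv2.imwrite('pics/ov.png',np.hstack([cv2.imread('pics/ov_side.png'),cv2.imread('pics/ov_scene.png')]))
E
```

```text
[[516.2, -21.1], [528.0, -18.6], [532.1, -65.7], [519.4, -65.7]] [523.93081956 -42.75093546] [11.72055561  2.49940096] [-3.17205054 44.64018276] [-4.13993692 47.13383154]
[432.61149749 -37.31437645  20.        ]
```

View pics/ov.png

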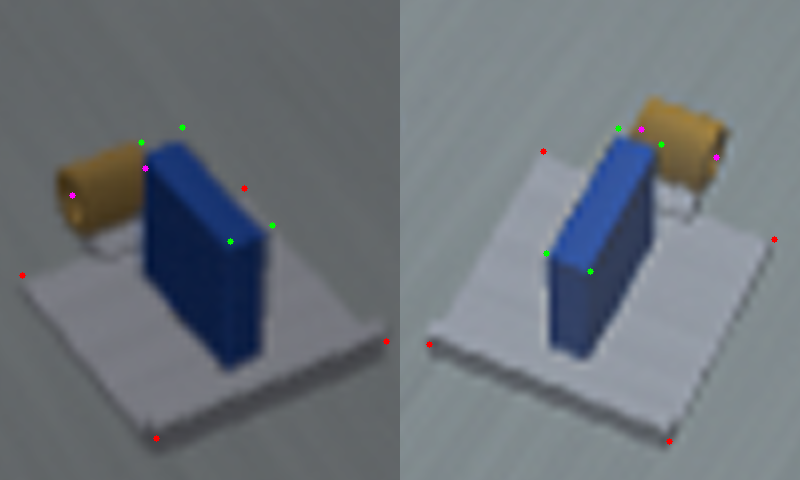

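The crop confirms it. The flap in the wrist view at (235,310) has the short knuckle and is the target, at about (523,-42) mm with yaw 95°. The flap at scene (265,425) has the long one. I'll hover over the target first.

Emit:
apply_moves:
  steps:
    - [0.55, -40, 14, 0, -2]
    - [0.55, -80, 28, 0, -5]
    - [0.55, -120, 42, 30, -5]
    - [0.55, -126, 42, 70, -5]
    - [0.55, -126, 42, 110, -5]

```text
t: 0.57
position: [0.522, -0.0436, 0.127]
orientation: [[0.996, 0.085, 0.002], [0.085, -0.996, -0.001], [0.002, 0.001, -1.0]]
contact_force: [0.8, 1.4, -0.4]
grip_width: 0.0472
```

```bash
cat > look.py <<'E'
import sys
from station import sensors, viewer
from h import *
tag=sys.argv[1]
s=sensors.sense();print(s['t'],(s['position']*1000).round(1),np.degrees(np.arctan2(s['orientation'][1,0],s['orientation'][0,0])).round(2),s['orientation'][:,2].round(4),'w',s['grip_width'],'F',np.round(s['contact_force'],2))
for n in sys.argv[2:]:
    c=viewer.camera(n);pickle.dump(c,open(f'{n}{tag}.pkl','wb'))
    cv2.imwrite(f'pics/{n}{tag}.png',cv2.resize(c['image'][:,:,::-1],(800,600),interpolation=cv2.INTER_CUBIC))
E
python3 look.py 1 wrist
```

```text
0.5667 [522.  -43.6 127. ] 4.86 [ 1.8e-03 -8.0e-04 -1.0e+00] w 0.04719516852520306 F [ 0.78  1.4  -0.44]
```

View pics/wrist1.png

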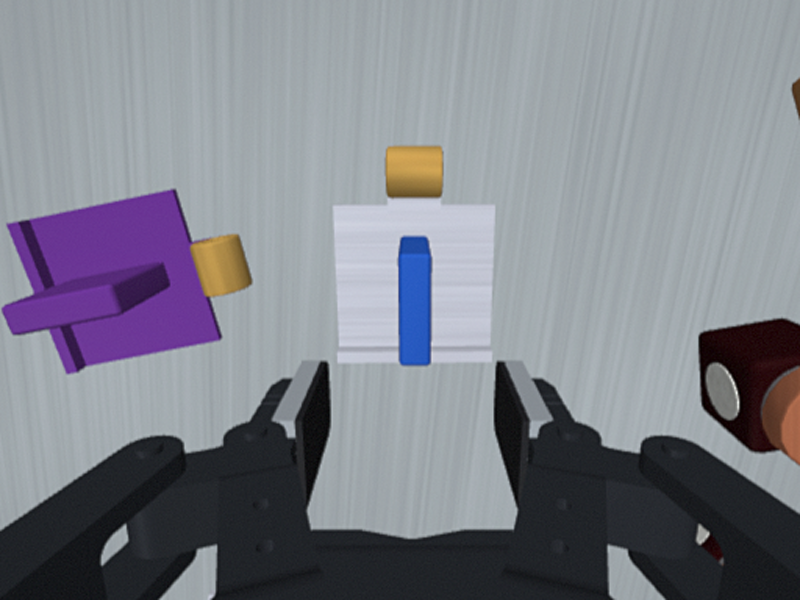

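The rib is centred between the jaws at (415,300) and runs straight up the image, with the knuckle at (414,172).

```bash
python3 - <<'E'
from h import *
c=pickle.load(open('wrist1.pkl','rb'))
k=512/800
for nm,p,z in [('TL',(399,251),.054),('TR',(431,251),.054),('BR',(431,364),.054),('BL',(399,364),.054),('pTL',(333,206),.004),('pTR',(495,206),.004),('pBL',(337,362),.004),('pBR',(492,362),.004),('kT',(414,172),.02)]:
    print(nm,(onz(c,np.array(p)*k-.2,z)*1000).round(1))
E
```

```text
TL [514.  -17.6  54. ]
TR [527.  -16.5  54. ]
BR [531.6 -65.7  54. ]
BL [517.9 -66.8  54. ]
pTL [479.7  -7.4   4. ]
pTR [558.9  -0.7   4. ]
pBL [485.6 -89.3   4. ]
pBR [567.6 -82.4   4. ]
kT [517.7  12.8  20. ]
```

Emit:
apply_moves:
  steps:
    - [0.55, 1, -1, 38, 0]
    - [0.55, 1, -1, 76, 0]
    - [0.55, 1, -1, 105, 0]
    - [0.55, 1, -1, 116, 0]
    - [0.55, 1, -1, 116, 0]

```text
t: 1.03
position: [0.5151, -0.0414, 0.0026]
orientation: [[0.996, 0.086, -0.018], [0.086, -0.996, 0.0], [-0.018, -0.002, -1.0]]
contact_force: [-0.2, -0.6, -0.0]
grip_width: 0.0467
```

```bash
python3 look.py 2 wrist
```

```text
1.0333 [515.1 -41.4   2.6] 4.94 [-1.820e-02  1.000e-04 -9.998e-01] w 0.046681246196196444 F [-0.2  -0.58 -0.03]
```

View pics/wrist2.png

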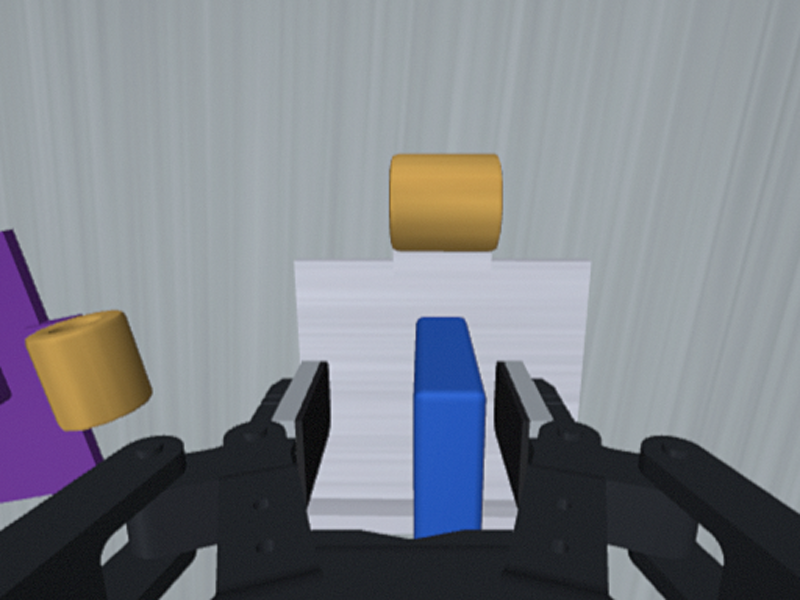

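```bash
python3 look.py 3; python3 -c "
from station import sensors
s=sensors.sense();print(s['q'],s['joint_vel'],s['joint_torque'])"
```

```text
1.0833 [516.5 -41.5   3. ] 4.94 [-0.0145 -0.     -0.9999] w 0.047054479357876405 F [ 0.61 -0.79 -0.08]
[ 0.0340403   0.61111987 -0.0230876   2.03780245  0.02771368  0.50742585
  0.07687723] [-0.00042784 -0.00660046  0.00046027 -0.01070914  0.00063538 -0.02897097
 -0.00221251] [-1.52965158e-02 -4.87039733e+01 -1.38861411e-01 -1.29522309e+01
  2.40894069e-04  3.56043298e-01  8.30695444e-04]
```

```bash
cat > wait.py <<'E'
import sys
from station import viewer,sensors
import numpy as np
for i in range(int(sys.argv[1])):
    viewer.camera('wrist')
    if i%3==2:
        s=sensors.sense();print(round(s['t'],2),(s['position']*1000).round(1),s['orientation'][:,2].round(4),s['orientation'][:,0].round(4),np.abs(s['joint_vel']).max().round(4),np.round(s['contact_force'],1))
E
python3 wait.py 9
```

```text
1.23 [517.4 -41.5   3.2] [-0.0119 -0.     -0.9999] [ 0.9962  0.0859 -0.0119] 0.0094 [0.3 0.7 0.3]
1.38 [516.8 -41.6   2.7] [-1.260e-02 -1.000e-04 -9.999e-01] [ 0.9962  0.0858 -0.0125] 0.0067 [-0.2 -0.2  0.1]
1.53 [516.4 -41.7   2.3] [-1.320e-02 -1.000e-04 -9.999e-01] [ 0.9962  0.0857 -0.0132] 0.0035 [ 0.2  0.2 -0.2]
```

Emit:
apply_moves:
  steps:
    - [0.55, 6, 0, -8, 0]
    - [0.55, 6, 0, -8, 0]
    - [0.55, 6, 0, -8, 0]

```text
t: 1.78
position: [0.5236, -0.0411, 0.011]
orientation: [[0.996, 0.086, -0.011], [0.086, -0.996, -0.0], [-0.011, -0.001, -1.0]]
contact_force: [0.2, 0.3, 0.2]
grip_width: 0.0471
```

```bash
python3 wait.py 3
```

```text
1.93 [522.3 -41.2  10.3] [-1.340e-02 -1.000e-04 -9.999e-01] [ 0.9962  0.0857 -0.0134] 0.0036 [-0.4 -0.6 -0.5]
```

Emit:
apply_moves:
  steps:
    - [0.55, 0, 0, -15, 0]
    - [0.55, 0, 0, -30, 0]
    - [0.55, 0, 0, -45, 0]
    - [0.55, 0, 0, -60, 0]
    - [0.55, 0, 0, -60, 0]

```text
t: 2.35
position: [0.5248, -0.0413, 0.0726]
orientation: [[0.996, 0.086, -0.009], [0.086, -0.996, -0.0], [-0.009, -0.001, -1.0]]
contact_force: [0.3, -0.0, 0.3]
grip_width: 0.0471
```

```bash
python3 wait.py 6
```

```text
2.5 [522.6 -41.2  69.7] [-1.410e-02 -1.000e-04 -9.999e-01] [ 0.9962  0.0856 -0.0141] 0.0159 [ 0.  -0.6  0.1]
2.65 [522.3 -41.1  69.2] [-0.0153 -0.     -0.9999] [ 0.9962  0.0857 -0.0153] 0.0025 [-0.   0.6  0.1]
```

Emit:
apply_moves:
  steps:
    - [0.55, 0, 0, -35, 0]
    - [0.55, 0, 0, -70, 0]
    - [0.55, 0, 0, -105, 0]

```text
t: 2.9
position: [0.5229, -0.0411, 0.174]
orientation: [[0.996, 0.086, -0.019], [0.086, -0.996, 0.0], [-0.019, -0.002, -1.0]]
contact_force: [1.5, -0.1, 0.2]
grip_width: 0.047
```

Emit:
apply_moves:
  steps:
    - [0.55, 0, 0, 0, 0]
    - [0.55, 0, 0, 0, 0]
    - [0.55, 0, 0, 0, 0]

```text
t: 3.15
position: [0.5222, -0.0411, 0.1731]
orientation: [[0.996, 0.086, -0.02], [0.086, -0.996, 0.0], [-0.02, -0.002, -1.0]]
contact_force: [-0.8, -0.6, -0.1]
grip_width: 0.0469
```

```bash
python3 wait.py 6
```

```text
3.3 [521.8 -41.1 172.3] [-2.230e-02  2.000e-04 -9.998e-01] [ 0.9961  0.0858 -0.0222] 0.0071 [0.6 0.2 0.2]
3.45 [522.3 -41.1 172.9] [-2.100e-02  1.000e-04 -9.998e-01] [ 0.9961  0.0858 -0.0209] 0.0074 [-0.4  0.3 -0.3]
```

Emit:
apply_moves:
  steps:
    - [0.55, 0, 0, -15, 0]
    - [0.55, 0, 0, -30, 0]
    - [0.55, 0, 0, -45, 0]
    - [0.55, 0, 0, -60, 0]
    - [0.55, 0, 0, -60, 0]

```text
t: 3.87
position: [0.5252, -0.0411, 0.2353]
orientation: [[0.996, 0.086, -0.016], [0.086, -0.996, 0.0], [-0.016, -0.001, -1.0]]
contact_force: [0.3, 0.9, 0.9]
grip_width: 0.0465
```

Emit:
apply_moves:
  steps:
    - [0.55, 0, 0, 0, 0]
    - [0.55, 0, 0, 0, 0]

```text
t: 4.03
position: [0.5251, -0.0411, 0.2346]
orientation: [[0.996, 0.086, -0.017], [0.086, -0.996, 0.0], [-0.017, -0.001, -1.0]]
contact_force: [-1.1, -0.4, -0.5]
grip_width: 0.0474
```

```bash
python3 wait.py 3
```

```text
4.18 [524.6 -41.1 234.2] [-1.840e-02  1.000e-04 -9.998e-01] [ 0.9961  0.0858 -0.0183] 0.0032 [-0.2 -0.8 -0.1]
```

Emit:
apply_moves:
  steps:
    - [0.55, 0, 0, 30, 0]
    - [0.55, 0, 0, 60, 0]
    - [0.55, 0, 0, 90, 0]

```text
t: 4.43
position: [0.5228, -0.0411, 0.143]
orientation: [[0.996, 0.086, -0.018], [0.086, -0.996, 0.0], [-0.018, -0.002, -1.0]]
contact_force: [-0.0, 0.3, -0.3]
grip_width: 0.0468
```

Emit:
apply_moves:
  steps:
    - [0.55, 0, 0, 0, 0]
    - [0.55, 0, 0, 0, 0]

```text
t: 4.6
position: [0.5214, -0.0411, 0.1414]
orientation: [[0.996, 0.086, -0.023], [0.086, -0.996, 0.0], [-0.022, -0.002, -1.0]]
contact_force: [-0.0, -0.0, 0.4]
grip_width: 0.0471
```

```bash
python3 wait.py 3
```

```text
4.75 [524.2 -41.1 144.6] [-0.0149  0.     -0.9999] [ 0.9962  0.0857 -0.0149] 0.0105 [ 0.2 -0.1  0.3]
```

```bash
python3 wait.py 6
```

```text
4.9 [523.9 -41.1 144.5] [-0.0149  0.     -0.9999] [ 0.9962  0.0857 -0.0148] 0.0061 [ 0.8  0.7 -0.4]
5.05 [523.3 -41.1 143.8] [-0.0163  0.     -0.9999] [ 0.9962  0.0858 -0.0162] 0.0067 [-1.3  0.5 -0.2]
```

Emit:
apply_moves:
  steps:
    - [0.55, 0, 0, -35, 0]
    - [0.55, 0, 0, -70, 0]
    - [0.55, 0, 0, -70, 0]

```text
t: 5.3
position: [0.5285, -0.0412, 0.2203]
orientation: [[0.996, 0.086, -0.005], [0.086, -0.996, -0.0], [-0.005, -0.0, -1.0]]
contact_force: [0.6, -0.5, 1.7]
grip_width: 0.0472
```

Emit:
apply_moves:
  steps:
    - [0.55, 0, 0, 35, 0]
    - [0.55, 0, 0, 70, 0]

```text
t: 5.47
position: [0.5318, -0.0414, 0.1535]
orientation: [[0.996, 0.085, 0.006], [0.085, -0.996, -0.001], [0.006, 0.001, -1.0]]
contact_force: [0.3, -0.0, -0.9]
grip_width: 0.0469
```

Emit:
apply_moves:
  steps:
    - [0.55, 0, 0, -35, 0]
    - [0.55, 0, 0, -70, 0]
    - [0.55, 0, 0, -70, 0]

```text
t: 5.72
position: [0.535, -0.0414, 0.2277]
orientation: [[0.996, 0.085, 0.014], [0.085, -0.996, -0.001], [0.013, 0.002, -1.0]]
contact_force: [2.1, 0.2, 0.6]
grip_width: 0.0472
```

Emit:
apply_moves:
  steps:
    - [0.55, 0, 0, 0, 0]

```text
t: 5.8
position: [0.5359, -0.0415, 0.2289]
orientation: [[0.996, 0.085, 0.016], [0.085, -0.996, -0.001], [0.016, 0.002, -1.0]]
contact_force: [-0.4, 0.4, 0.1]
grip_width: 0.0472
```

```bash
python3 wait.py 6
```

```text
5.95 [534.9 -41.5 227.9] [ 1.420e-02 -7.000e-04 -9.999e-01] [0.9963 0.0853 0.0141] 0.0151 [ 0.1 -0.4 -0.2]
6.1 [534.4 -41.4 227.2] [ 1.250e-02 -6.000e-04 -9.999e-01] [0.9963 0.0855 0.0124] 0.0028 [ 1.   0.3 -0.7]
```

Emit:
apply_moves:
  steps:
    - [0.55, -5, 0, 35, 0]
    - [0.55, -9, 0, 70, 0]
    - [0.55, -9, 0, 70, 0]

```text
t: 6.35
position: [0.5209, -0.0422, 0.1513]
orientation: [[0.996, 0.085, 0.0], [0.085, -0.996, -0.0], [0.0, 0.0, -1.0]]
contact_force: [-1.3, -0.5, -0.9]
grip_width: 0.0467
```

Emit:
apply_moves:
  steps:
    - [0.55, 0, 0, 0, 0]

```text
t: 6.43
position: [0.5204, -0.0422, 0.1509]
orientation: [[0.996, 0.085, -0.002], [0.085, -0.996, -0.0], [-0.002, 0.0, -1.0]]
contact_force: [0.8, 0.6, 0.4]
grip_width: 0.047
```

```bash
python3 wait.py 6
```

```text
6.58 [521.8 -42.2 152.5] [ 1.9e-03 -4.0e-04 -1.0e+00] [0.9963 0.0854 0.0019] 0.0118 [-0.5 -0.2 -0.3]
6.73 [522.1 -42.2 152.9] [ 3.3e-03 -5.0e-04 -1.0e+00] [0.9963 0.0855 0.0032] 0.0068 [0.6 0.1 0.3]
```

Emit:
apply_moves:
  steps:
    - [0.55, 0, 0, 12, 0]
    - [0.55, 0, 0, 32, 0]
    - [0.55, 0, 0, 52, 0]
    - [0.55, 0, 0, 66, 0]
    - [0.55, 0, 0, 72, 0]

```text
t: 7.15
position: [0.522, -0.0422, 0.08]
orientation: [[0.996, 0.086, 0.002], [0.086, -0.996, -0.0], [0.002, 0.001, -1.0]]
contact_force: [-0.3, 0.3, -0.3]
grip_width: 0.0468
```

```bash
python3 wait.py 6
```

```text
7.3 [522.9 -42.2  81.4] [ 3.9e-03 -5.0e-04 -1.0e+00] [0.9963 0.0855 0.0039] 0.0185 [0.7 0.2 0.6]
7.45 [523.4 -42.3  82.1] [ 5.6e-03 -5.0e-04 -1.0e+00] [0.9963 0.0853 0.0056] 0.0035 [0.  0.3 0. ]
```

Emit:
apply_moves:
  steps:
    - [0.55, 0, 0, 12, 0]
    - [0.55, 0, 0, 32, 0]
    - [0.55, 0, 0, 52, 0]
    - [0.55, 0, 0, 66, 0]
    - [0.55, 0, 0, 72, 0]

```text
t: 7.87
position: [0.5226, -0.0422, 0.0081]
orientation: [[0.996, 0.086, 0.003], [0.086, -0.996, -0.0], [0.003, 0.001, -1.0]]
contact_force: [-0.5, -0.4, 0.6]
grip_width: 0.047
```

```bash
python3 wait.py 3; python3 look.py 4 wrist
```

```text
8.02 [523.7 -42.3   9.9] [ 5.2e-03 -5.0e-04 -1.0e+00] [0.9963 0.0854 0.0051] 0.0238 [-0.4  1.1  0.3]
8.0167 [523.7 -42.3   9.9] 4.9 [ 5.2e-03 -5.0e-04 -1.0e+00] w 0.04672817625033523 F [-0.38  1.11  0.29]
```

View pics/wrist4.png

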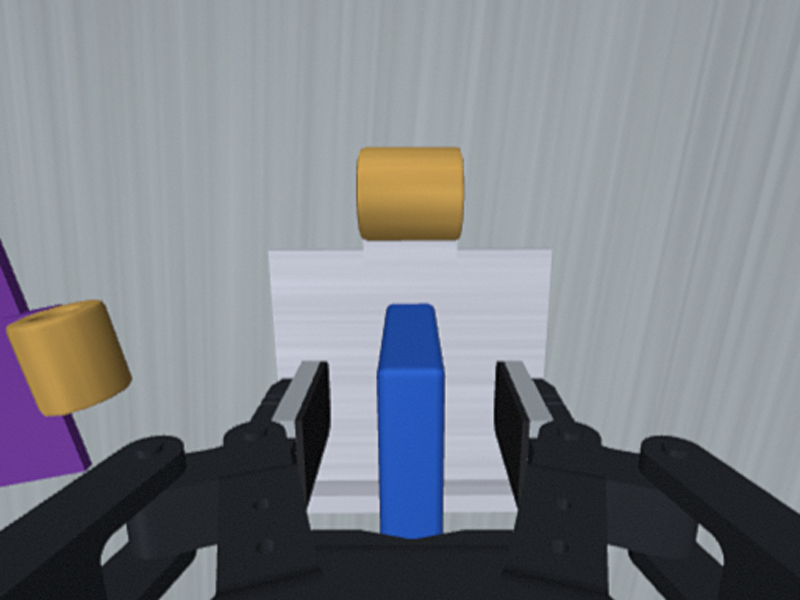

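The rib is centred between the pads, with its top at (411,450) and the pads at 328 and 496. I'll close.

Emit:
apply_moves:
  steps:
    - [0, 0, 0, 0, 0]
    - [0, 0, 0, 0, 0]
    - [0, 0, 0, 0, 0]
    - [0, 0, 0, 0, 0]
    - [0, 0, 0, 0, 0]

```text
t: 8.48
position: [0.525, -0.0423, 0.0115]
orientation: [[0.996, 0.085, 0.008], [0.085, -0.996, -0.001], [0.008, 0.001, -1.0]]
contact_force: [-1.0, 0.1, 5.9]
grip_width: 0.0132
```

```bash
python3 wait.py 6;python3 look.py 5
```

```text
8.63 [524.9 -42.4  11.5] [ 7.9e-03 -6.0e-04 -1.0e+00] [0.9963 0.0854 0.0078] 0.001 [-1.1 -0.1  6. ]
8.78 [524.9 -42.4  11.5] [ 7.9e-03 -6.0e-04 -1.0e+00] [0.9963 0.0854 0.0078] 0.0017 [ 0.6 -0.2  7.3]
8.7833 [524.9 -42.4  11.5] 4.9 [ 7.9e-03 -6.0e-04 -1.0e+00] w 0.013409150398882847 F [ 0.58 -0.22  7.25]
```

Emit:
apply_moves:
  steps:
    - [0, 0, 0, -10, 0]
    - [0, 0, 0, -28, 0]
    - [0, 0, 0, -48, 0]
    - [0, 0, 0, -66, 0]
    - [0, 0, 0, -75, 0]

```text
t: 9.2
position: [0.5252, -0.0424, 0.0889]
orientation: [[0.996, 0.085, 0.011], [0.085, -0.996, -0.001], [0.011, 0.002, -1.0]]
contact_force: [0.4, -0.1, -2.7]
grip_width: 0.0131
```

```bash
python3 wait.py 6;python3 look.py 6 wrist side
```

```text
9.35 [524.6 -42.3  87.1] [ 9.3e-03 -7.0e-04 -1.0e+00] [0.9963 0.0854 0.0092] 0.0295 [-0.7 -0.4 -3.8]
9.5 [523.4 -42.3  85.4] [ 5.7e-03 -6.0e-04 -1.0e+00] [0.9963 0.0854 0.0056] 0.0066 [-0.1  0.3 -2.2]
9.5 [523.4 -42.3  85.4] 4.9 [ 5.7e-03 -6.0e-04 -1.0e+00] w 0.013396925391951111 F [-0.06  0.27 -2.25]
```

View pics/wrist6.png

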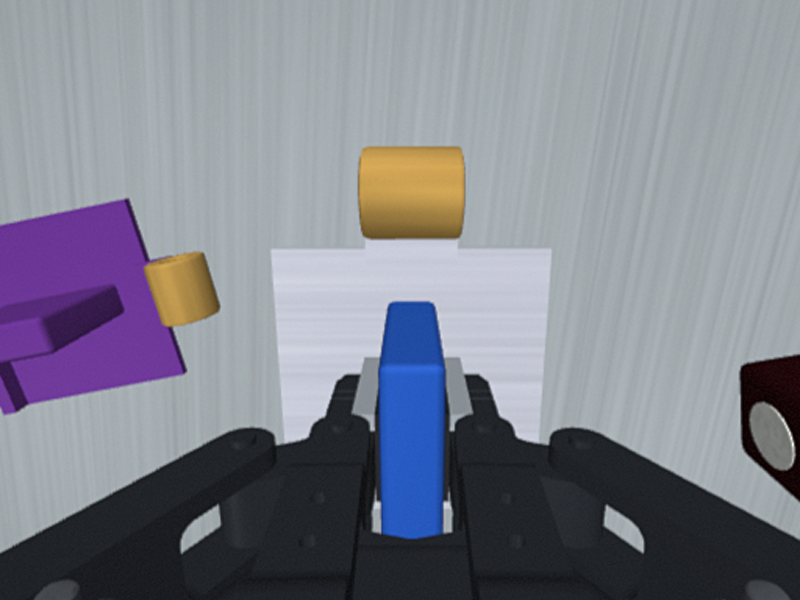

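View pics/side6.png

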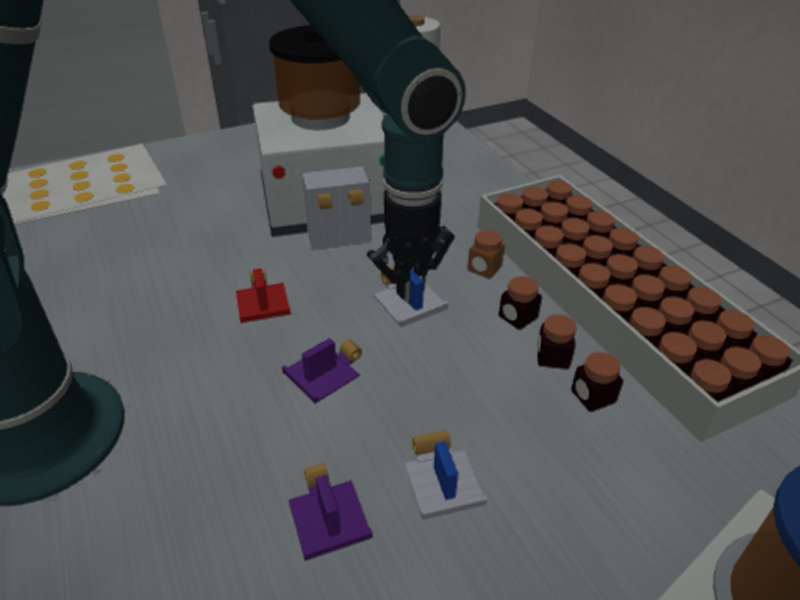

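The flap is held with the knuckle at (412,193) as before, so it hasn't slipped. I'll move to a standoff in front of the filler.

Emit:
apply_moves:
  steps:
    - [0, -2, -12, -15, 3]
    - [0, -6, -42, -28, 7]
    - [0, -12, -76, -30, 11]
    - [0, -17, -110, -30, 14]
    - [0, -20, -130, -30, 15]

```text
t: 10.02
position: [0.491, 0.0893, 0.1148]
orientation: [[0.985, -0.174, 0.005], [-0.174, -0.985, 0.001], [0.004, -0.002, -1.0]]
contact_force: [0.2, -0.2, -1.8]
grip_width: 0.0135
```

```bash
python3 wait.py 6;python3 look.py 7 wrist side
```

```text
10.17 [491.6  87.5 114.6] [ 4.5e-03 -4.0e-04 -1.0e+00] [ 0.9853 -0.1708  0.0045] 0.0438 [-0.4 -0.6 -2.3]
10.32 [492.4  84.2 114.8] [ 0.0051 -0.0015 -1.    ] [ 0.9842 -0.1768  0.0053] 0.0121 [ 0.2 -0.7 -2.4]
10.3167 [492.4  84.2 114.8] -10.19 [ 0.0051 -0.0015 -1.    ] w 0.01320388756369239 F [ 0.24 -0.71 -2.4 ]
```

View pics/wrist7.png

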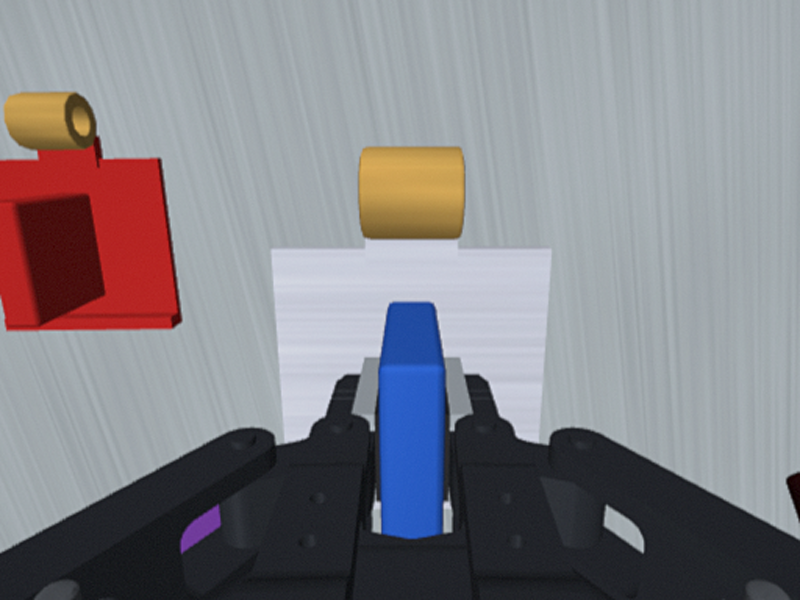

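View pics/side7.png

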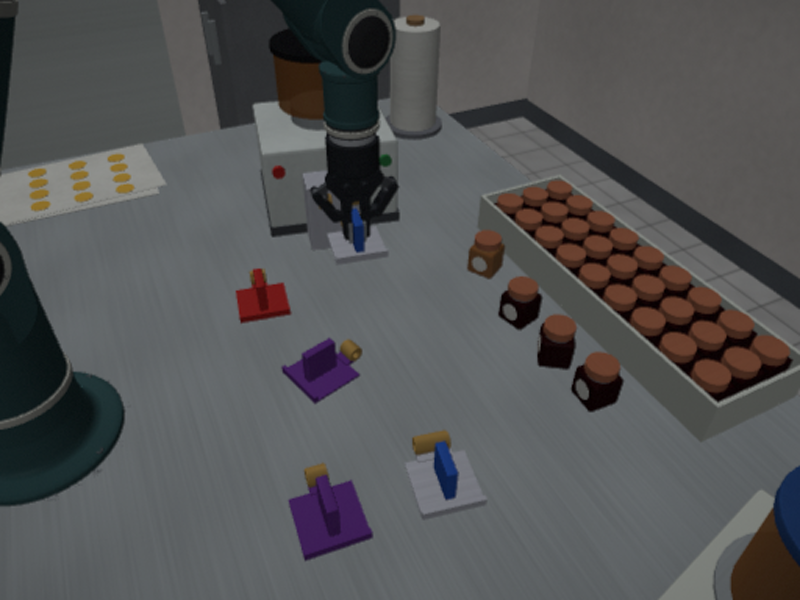

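Emit:
apply_moves:
  steps:
    - [0, 0, -8, 0, 0]
    - [0, 0, -18, 0, 0]
    - [0, 0, -28, 0, 0]
    - [0, 0, -36, 0, 0]
    - [0, 0, -39, 0, 0]

```text
t: 10.83
position: [0.4998, 0.1249, 0.115]
orientation: [[0.985, -0.175, 0.006], [-0.175, -0.985, -0.0], [0.006, -0.001, -1.0]]
contact_force: [-0.6, -0.5, -2.5]
grip_width: 0.0135
```

```bash
python3 wait.py 6;python3 look.py 8 wrist
```

```text
10.98 [499.4 122.9 114.8] [ 0.0051 -0.0014 -1.    ] [ 0.9843 -0.1765  0.0052] 0.0121 [ 0.8  0.  -1.7]
11.13 [499.4 121.9 114.8] [ 0.0051 -0.0016 -1.    ] [ 0.984  -0.1782  0.0053] 0.0034 [-0.3 -0.  -1.9]
11.1333 [499.4 121.9 114.8] -10.26 [ 0.0051 -0.0016 -1.    ] w 0.013468250802056887 F [-0.32 -0.02 -1.87]
```

View pics/wrist8.png

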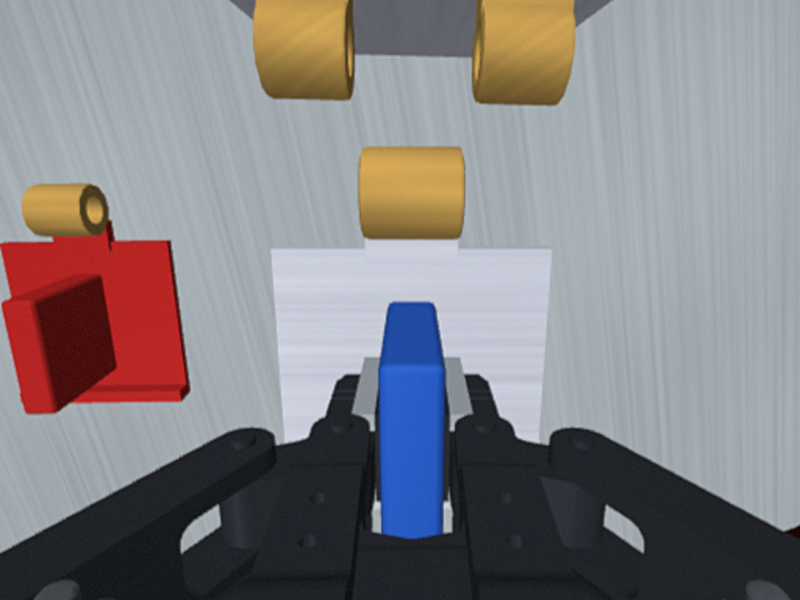

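```bash
cat > meas.py <<'E'
import sys
from h import *
c=pickle.load(open(f'wrist{sys.argv[1]}.pkl','rb'));zf=float(sys.argv[2])
m=mask(c['image'],'brass');n,l,st,ce=cv2.connectedComponentsWithStats(m)
for i in range(1,n):
    if st[i][4]<800: continue
    x,y,w,h,a=st[i]
    cols=np.arange(x+int(.3*w),x+int(.7*w)+1)
    bot=np.array([[u,np.where(l[:,u]==i)[0].max()+.5] for u in cols],float)
    top=np.array([[u,np.where(l[:,u]==i)[0].min()-.5] for u in cols],float)
    rows=np.arange(y+int(.3*h),y+int(.8*h)+1)
    L=np.mean([np.where(l[r]==i)[0].min()-.5 for r in rows]);R=np.mean([np.where(l[r]==i)[0].max()+.5 for r in rows])
    mid=(L+R)/2
    z=zf if mid>220 and mid<300 else .110
    P=np.array([onz(c,p,z)[:2]*1000 for p in bot]);vx,vy,x0,y0=cv2.fitLine(P.astype(np.float32),cv2.DIST_L2,0,.01,.01).ravel()
    if vx<0:vx,vy=-vx,-vy
    pm=P.mean(0)
    print('px',st[i].tolist(),'L,R',L.round(1),R.round(1),'bot mid',bot.mean(0).round(1),'top',top.mean(0).round(1),'world bot',pm.round(1),'ang',np.degrees(np.arctan2(vy,vx)).round(2))
    yy=bot.mean(0)[1]-h*0.5 if y>0 else max(bot.mean(0)[1]-25,0)
    print('   ends', [(onz(c,(q,yy),z)[:2]*1000).round(1).tolist() for q in (L,R)])
E
python3 meas.py 8 .1153; python3 - <<'E'
from h import *
c=pickle.load(open('wrist8.pkl','rb'))
cv2.imwrite('pics/w8c.png',cv2.resize(c['image'][0:165,140:390,::-1],(800,528),interpolation=cv2.INTER_CUBIC))
E
```

```text
px [162, 0, 64, 64, 3842] L,R 163.3 225.5 bot mid [193.5  62.4] top [193.5  -0.5] world bot [485.2 204.8] ang -11.45
   ends [[475.7, 216.0], [499.8, 211.6]]
px [302, 0, 66, 67, 4098] L,R 302.4 365.8 bot mid [334.5  65.9] top [334.5  -0.5] world bot [540.9 193.4] ang -12.63
   ends [[529.5, 205.0], [554.3, 200.5]]
px [230, 94, 67, 58, 3804] L,R 229.5 296.3 bot mid [263.  151.5] top [263.   93.5] world bot [506.4 165.2] ang -10.31
   ends [[495.2, 179.2], [521.8, 174.4]]
px [14, 118, 55, 33, 1627] L,R 14.5 67.8 bot mid [ 41.  150.5] top [ 41.  117.5] world bot [412.9 181.8] ang -10.3
   ends [[404.3, 190.4], [426.4, 186.4]]
```

View pics/w8c.png

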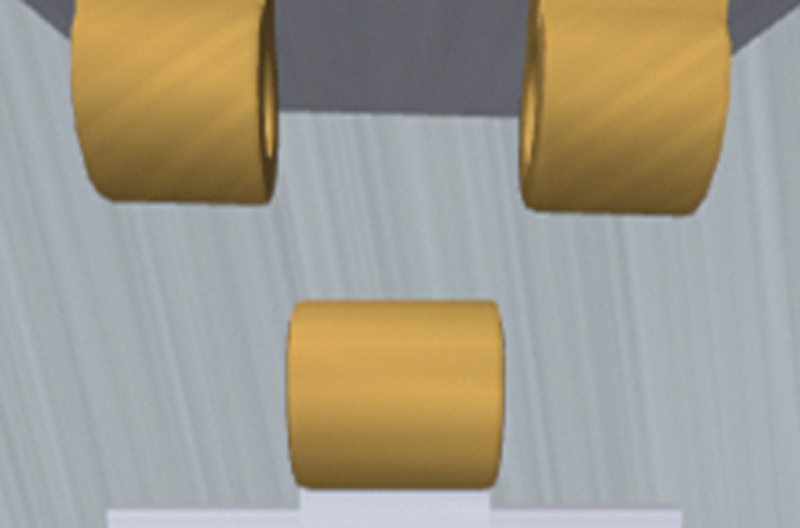

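The gap edges at (352,60) and (474,60) and the flap knuckle at (412,193) are nearly lined up. What remains is about 1.3° of turn, 34 mm forward and 5 mm down.

Emit:
apply_moves:
  steps:
    - [0, 0, -4, 1, 0.5]
    - [0, -1, -10, 3, 1.2]
    - [0, -1, -16, 5, 1.3]
    - [0, -1, -20, 5, 1.3]
    - [0, -1, -22, 5, 1.3]

```text
t: 11.6
position: [0.5023, 0.145, 0.1097]
orientation: [[0.98, -0.199, 0.005], [-0.199, -0.98, -0.001], [0.005, 0.0, -1.0]]
contact_force: [0.5, -0.4, -2.1]
grip_width: 0.0134
```

```bash
python3 wait.py 9;python3 look.py 9 wrist; python3 meas.py 9 .110
```

```text
11.75 [502.4 144.  109.8] [ 0.0051 -0.0016 -1.    ] [ 0.9798 -0.2     0.0053] 0.0098 [-0.7  0.1 -2.2]
11.9 [502.4 143.4 109.9] [ 0.0052 -0.0017 -1.    ] [ 0.9796 -0.2009  0.0054] 0.0013 [-0.1  0.7 -1.4]
12.05 [502.4 143.5 109.9] [ 0.0053 -0.0016 -1.    ] [ 0.9796 -0.201   0.0055] 0.0023 [ 0.6  0.6 -2.8]
12.05 [502.4 143.5 109.9] -11.6 [ 0.0053 -0.0016 -1.    ] w 0.01330896802046094 F [ 0.59  0.62 -2.81]
px [161, 45, 64, 75, 4573] L,R 161.3 223.9 bot mid [192.5 119.5] top [192.5  44.5] world bot [485.1 205. ] ang -11.6
   ends [[476.8, 221.5], [500.9, 216.6]]
px [301, 45, 64, 75, 4610] L,R 300.8 363.9 bot mid [332.5 119.5] top [332.5  44.5] world bot [540.7 193.6] ang -11.61
   ends [[530.6, 210.5], [555.0, 205.5]]
px [230, 94, 67, 58, 3806] L,R 229.5 296.3 bot mid [263.  151.5] top [263.   93.5] world bot [510.4 186.5] ang -11.64
   ends [[499.5, 200.8], [526.1, 195.4]]
px [17, 155, 54, 32, 1562] L,R 17.0 69.9 bot mid [ 43.5 186.5] top [ 43.5 154.5] world bot [416.  190.6] ang -11.16
   ends [[407.7, 199.5], [429.3, 195.0]]
```

View pics/wrist9.png

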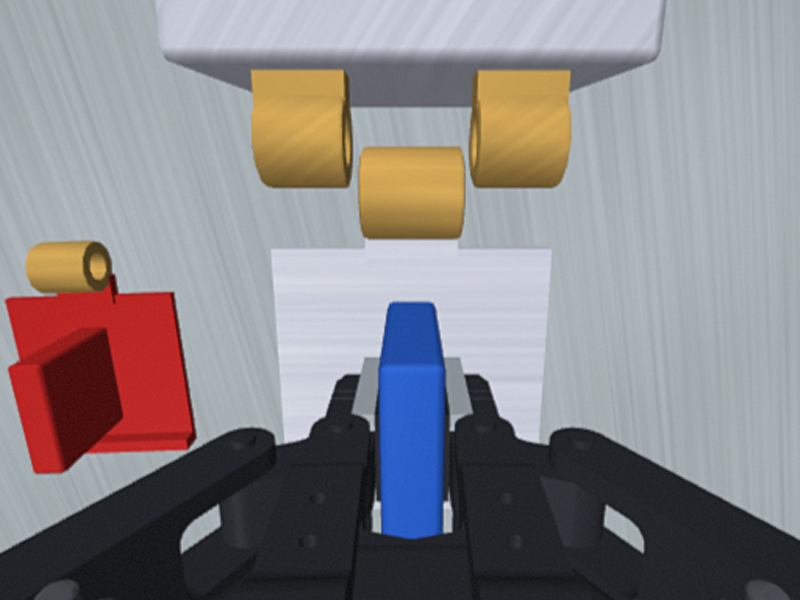

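Angle and centring agree to within about 0.1° and 0.2 mm: gap mid at px 262.4 and knuckle mid at px 262.9. About 13 mm forward is left.

Emit:
apply_moves:
  steps:
    - [0, 0, -3, 0, 0]
    - [0, 0, -7, 0, 0]
    - [0, 0, -10, 0, 0]
    - [0, 0, -12, 0, 0]
    - [0, 0, -13, 0, 0]

```text
t: 12.52
position: [0.5051, 0.1569, 0.1099]
orientation: [[0.98, -0.2, 0.005], [-0.2, -0.98, -0.001], [0.006, 0.0, -1.0]]
contact_force: [-0.4, 0.4, -1.7]
grip_width: 0.0131
```

```bash
python3 wait.py 9;python3 look.py 10 wrist side scene; python3 meas.py 10 .110
```

```text
12.67 [505.  156.4 109.9] [ 0.0053 -0.0016 -1.    ] [ 0.9796 -0.2007  0.0055] 0.0052 [-0.4 -0.4 -2.3]
12.82 [505.  156.1 109.9] [ 0.0052 -0.0017 -1.    ] [ 0.9795 -0.2011  0.0054] 0.0015 [ 0.2  0.4 -2.2]
12.97 [505.  156.1 109.9] [ 0.0053 -0.0016 -1.    ] [ 0.9795 -0.2012  0.0055] 0.001 [-0.4 -0.1 -1.8]
12.9667 [505.  156.1 109.9] -11.61 [ 0.0053 -0.0016 -1.    ] w 0.01337837615821671 F [-0.36 -0.14 -1.8 ]
px [163, 81, 63, 70, 4133] L,R 163.9 224.8 bot mid [194.  150.5] top [194.   80.9] world bot [485.1 205.3] ang -11.65
   ends [[476.9, 221.5], [500.9, 216.6]]
px [300, 81, 63, 70, 4150] L,R 299.7 361.4 bot mid [331.  150.5] top [331.   81.3] world bot [540.8 193.8] ang -11.65
   ends [[530.6, 210.5], [555.0, 205.4]]
px [230, 94, 67, 58, 3805] L,R 229.5 296.3 bot mid [263.  151.5] top [263.   93.5] world bot [513.1 199.1] ang -11.65
   ends [[502.1, 213.5], [528.7, 208.0]]
px [20, 172, 54, 33, 1515] L,R 20.3 72.3 bot mid [ 46.5 203.6] top [ 46.5 172.5] world bot [417.1 195.8] ang -9.76
   ends [[408.9, 205.0], [430.5, 200.5]]
```

View pics/wrist10.png

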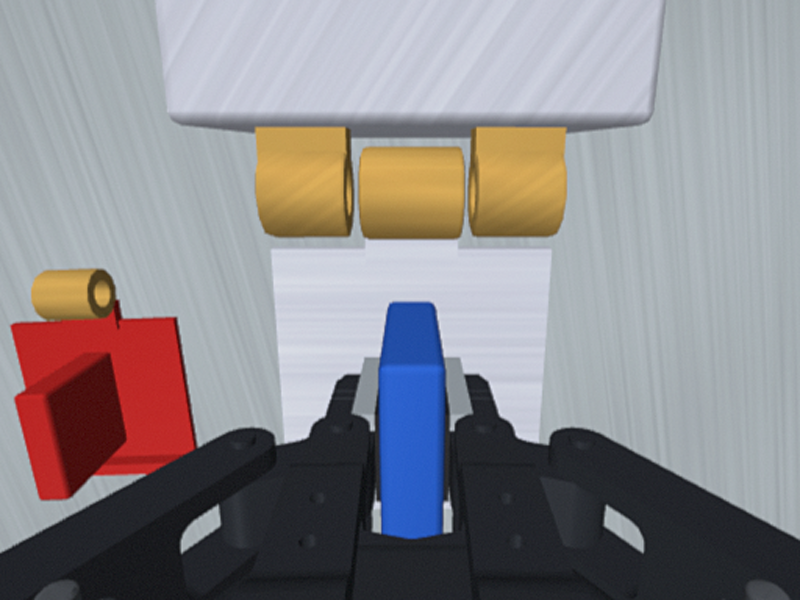

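View pics/side10.png

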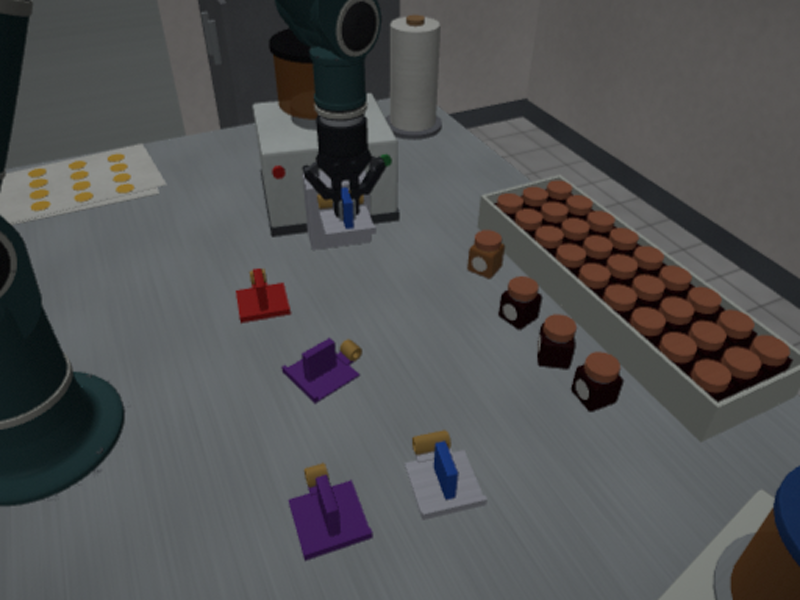

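View pics/scene10.png

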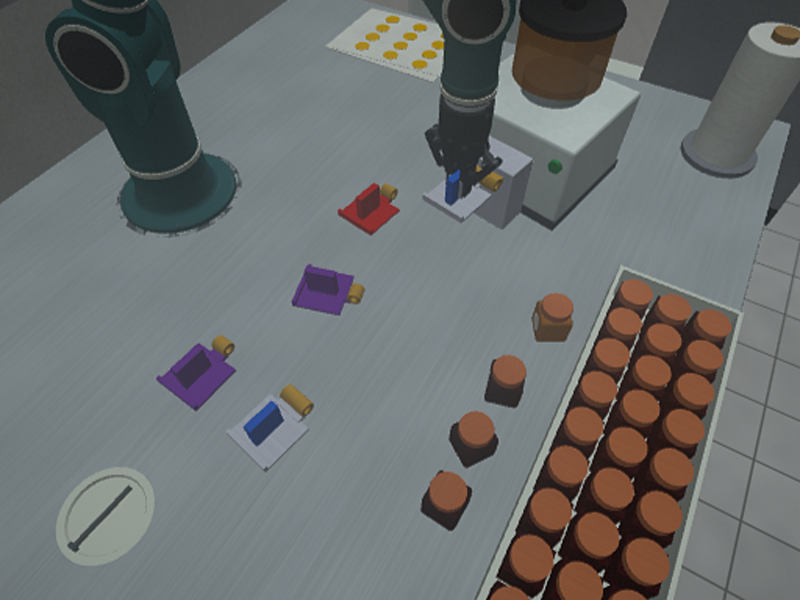

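```bash
python3 - <<'E'
from h import *
a=pickle.load(open('side10.pkl','rb'))['image'][95:165,185:255,::-1]
b=pickle.load(open('scene10.pkl','rb'))['image'][85:155,265:345,::-1]
cv2.imwrite('pics/c10.png',np.hstack([cv2.resize(a,(400,400),interpolation=cv2.INTER_CUBIC),cv2.resize(b,(400,400),interpolation=cv2.INTER_CUBIC)]))
# expected projections of flap points and filler pts, both cameras
E
```

```text
(no output)
```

View pics/c10.png

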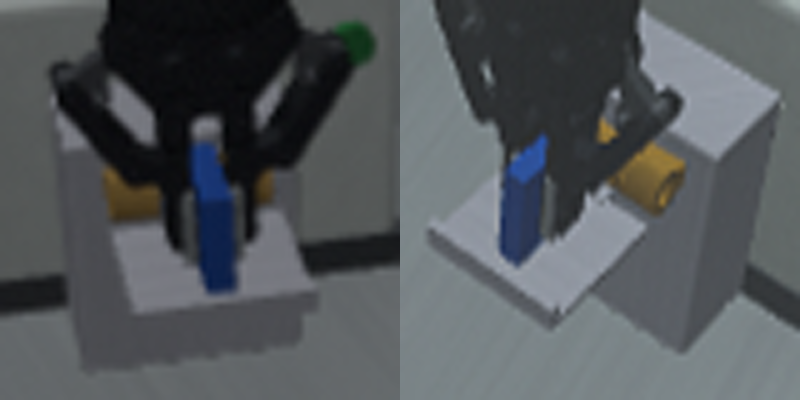

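```bash
python3 meas.py 4 .012 | grep -A1 230; python3 meas.py 4 .012; python3 meas.py 6 .086 | tail -5
```

```text
px [228, 95, 69, 58, 3865] L,R 227.9 296.0 bot mid [262.  152.5] top [262.   94.5] world bot [518.7   1.3] ang 4.86
   ends [[504.1, 11.8], [531.3, 14.1]]
px [4, 192, 80, 74, 4041] L,R 12.4 78.6 bot mid [ 44.  263.1] top [ 44.  194.6] world bot [489.8   0. ] ang 19.22
   ends [[486.2, 5.0], [494.6, 5.7]]
px [230, 94, 67, 58, 3808] L,R 229.6 296.4 bot mid [263.  151.5] top [263.   93.5] world bot [518.8   1.5] ang 4.86
   ends [[504.3, 12.1], [531.2, 14.4]]
px [93, 162, 47, 47, 1597] L,R 97.1 136.9 bot mid [116.  206.9] top [116.  162.8] world bot [467.6 -19. ] ang 17.76
   ends [[461.3, -10.9], [475.1, -9.7]]
```

The last pictures show the flap knuckle in the gap:
- **Wrist view:** it spans (360–464, 193) between fixed knuckles ending at 352 and 470, with the front edges level at row 236.
- **Side and scene views:** the plate is level, and the spare flap and jars haven't moved.
- **Force:** it shows only the flap's weight.

I'll check that it is still, then hand in.

```bash
python3 wait.py 6; python3 meas.py 10 .11 >/dev/null; python3 -c "
from station import robot;print(robot.hand_in())"
```

```text
13.27 [505.  156.2 109.9] [ 0.0053 -0.0015 -1.    ] [ 0.9796 -0.201   0.0055] 0.0027 [-0.2  0.2 -1.7]
13.42 [505.  156.2 109.9] [ 0.0053 -0.0015 -1.    ] [ 0.9796 -0.201   0.0055] 0.0015 [ 0.2  0.4 -2.4]
the job is handed in; nothing more can be done
None
```

I gripped the narrow-knuckle flap by its blue handle, and it is now held with its knuckle in the gap between the filler's two knuckles. I handed the job in at about 13.4 s with the grip still closed.

**Last checks**
- **Angle:** the knuckle axis matches the hinge axis to about 0.1°.
- **Centring:** the knuckle is within about 0.25 mm of the middle of the gap.
- **Depth:** the bore is about 0.4 mm short of the hinge line. I left this rather than risk a nudge.
- **Height:** the bore is about 110.4 mm above the table, worked out from the arm's own readings. The image-width checks scattered by about 1 mm around that, and the side and scene views couldn't confirm it more closely.
- **Level:** I estimate the flap is within about 0.2° of level, going by the change in tool tilt since the grasp.
- **Stillness:** the arm was still, and the force reading was about 2 N downward, roughly the flap's weight, so it was not leaning on the filler.
- **Bystanders:** the other flap and the jars looked unmoved in the side and scene views.

**What went wrong on the way:** my first fast descent left the tool tilted by about 0.8° and 9 mm too low, above the flap and without touching it. I corrected both before gripping.

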